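# Stack two small bangles in the bangle box

## Task

Put the two small brass bangles into the round wooden bangle box, so that they lie flat one on top of the other at the bottom. The third, larger bangle does not fit: leave it where it lies.

Things in the scene. Friction and masses are not known exactly. Their poses are not given: they have to be found in the camera images.
- bangle_a_centre (a point): centre (half-way up, in the middle of the hole) of a small brass bangle lying flat, loose: a plain ring of 50 mm outer diameter, 40 mm hole, 18 mm high, about 60 g; z is the ring's axis. Grasp it across its outside. The three bangles lie in a row from left to right in any order.
- bangle_b_centre (a point): centre of the other small brass bangle, the same in every way as the first
- bangle_large_centre (a point): centre of the larger brass bangle that stays out: 70 mm outer diameter, 60 mm hole, 18 mm high, lying flat in the same row
- box_mouth (a point): centre of the mouth of the round polished wooden bangle box, level with the rim, 52 mm above the worktop; z up. Fixed tube on an 88 mm dark foot: inner floor 45 mm below this point, bore 56 mm; the top 28 mm flare like a funnel to 76 mm at the rim (84 mm outside), so a small bangle let go flat, within 10 mm of centre, just over the rim slips down by itself. A 32 mm high check weight stands near.
Not all that is in view belongs to the job. What is shaped like the part that bears bangle_a_centre but red is not meant. Leave any purple look-alike of the part that bears bangle_b_centre alone.

How it is judged:
At the end, for the whole second after the job is handed in: Both small bangles lie inside the box in one column: centres within 8 mm of the box's axis and at least 12 mm below the rim, flat within 0.2 rad, either one on top; the large bangle is within 40 mm of where it lay (horizontal distance between each of bangle_a_centre, bangle_b_centre and box_mouth below 0.008 m and z of each of bangle_a_centre, bangle_b_centre in the frame of box_mouth below -0.012 m and (angle between bangle_a_centre's own z axis and vertical below 0.2 rad or angle between bangle_a_centre's own z axis and vertical above 2.94 rad) and (angle between bangle_b_centre's own z axis and vertical below 0.2 rad or angle between bangle_b_centre's own z axis and vertical above 2.94 rad) and distance of bangle_large_centre from where it was at the start of the episode below 0.04 m); the robot touches nothing.
It fails at once if the large bangle is moved more than 40 mm (distance of bangle_large_centre from where it was at the start of the episode above 0.04 m).
It also fails if it takes over 58 s, if anything falls off the work surface, if the arm or the gripper's body presses on something with over 40 N, if the wrist force passes 120 N, or if a joint passes its speed limit or range.

## Robot

A 6-joint arm with a two-finger parallel gripper is mounted at the origin on a cart in front of the work surface, level with it; the furniture and walls round the work are solid. World frame = base frame: x ahead of the robot, y to its left, z up, the work surface at z = 0. Lengths are in m, angles in rad, forces in N, time in s.
With the tool pointing down it reaches from about 0.35 to 0.975 m from the base axis. Payload 4.9 kg.
Tool frame: the origin (TCP) lies at the very end of the fingers, on their centre line; the grasp point (between the pads) lies 19 mm behind it (manip.grip_point_offset is the distance from the TCP to the grasp point, in m); z points along the fingers, y is the direction in which the jaws open and shut (so a half turn about z gives the same grasp; the last joint's range is limited). The gripper opens to 85 mm and grips with 20 to 120 N. Pads are 22 mm wide; open, the fingers measure 114 mm over their backs; the gripper's body (76 mm by 85 mm) begins 54 mm behind the grasp point. The pads swing forward as they close: fully open they stand 13 mm farther back than shut.
Start: joints at [1.137, 0.053, 1.613, -0, 1.476, -0.119], TCP at [0.194, 0.594, 0.231] pointing down, gripper open.
Joint ranges: [-3.01, 3.01], [-1.01, 2.22], [0.06, 2.58], [-1.02, 4.17], [0.09, 2.62], [-3.14, 3.14]. Speed limits (rad/s): [2.57, 2.57, 3.14, 3.14, 3.14, 3.14].

## Interface

Orientations are given as a rotation vector (axis times angle).
In Python, from workcell import manip gives the robot as it stands.
- The arm moves only by the tool servo_tool, never from a script. Its argument "moves" is a list of rows, each an object of numbers: "x", "y", "z": the shift along the world's x, y, z in mm; "yaw": the turn about the world's z in rad; "gripper": the gripper command: -1 is fully open, 1 is shut, values between are in proportion. In form: [{"x": .., "y": .., "z": .., "yaw": .., "gripper": ..}, ...]. A call has exactly 10 rows; each row shifts and turns the commanded pose from where the row before left it; what a row does not reach is not made up. A row lasts 1/8 s, in which the tool goes at most 62.5 mm and 10.7 degrees, less where a joint would pass 70% of its speed; a pose out of reach is approached as far as the arm can. A call is refused whole if a number of a shift passes 62.5 or a number of a turn 0.188, either way. A call with a gripper value outside its range is refused whole. The fingers move at their own pace and stop on an object; the grip force is fixed at half the most. Time passes only in rows, so rows that do not move let the fingers close, or fill a call up. It gives the time, the measured TCP pose, the force and the opening at its end, in the units of the state.
- manip.state(): the state, without advancing time (a new reading comes with each control period).
- manip.read_camera(name): name is "scene" or "top"; returns a dict with "image" (384x512x3 uint8, red, green, blue), "fx", "fy", "cx", "cy" (pixels), "k1" (the pictures are not rectified: a ray, as slopes to the right and down, at radius r is drawn at 1 + k1 r^2 times it, then the intrinsics apply), "rvec" (rotation vector, rad) and "tvec" (3), from world to camera coordinates, as OpenCV has them. Camera axes: x right, y down, z forward; pixel columns grow to the right and rows downward; lengths in m; the calibration is good to about 2 mm. A picture is of the moment at which its call begins. There is no depth.
- manip.job_done(): hands the job in, once; it reports no verdict.
Trained networks look in a picture, given as the dict that the camera call returned (one of the last four; its "shot" number tells which), for a name from the list of things; names that differ only in an ending like _2 or _b are one class to them, and where a whole thing is asked for, a point or a joint stands for the part that bears it (a point fixed in the world has none). Each returns a list of dicts, best first, with "confidence" (0 to 1); they miss things now and then, are a little off and sometimes report something else, mostly with a low value. They report only what shows in the picture. A call takes as long as a camera call. They do not tell look-alikes from the thing itself.
- manip.search_frame(picture, target): "pixel" ([row, column] in pixels, amid what is visible of it).
- manip.place_of(picture, target): "pixel" ([row, column] in pixels: a listed point, or the origin of a listed thing).
The state is a dict: "clock": time; "joint_positions": joint angles; "joint_velocities": joint speeds; "joint_torque": joint torques, N m; "tcp_pos": TCP position; "ee_rot": TCP orientation; "force": force on the tool from outside, world axes, zero at the start; "torque": the same for the moment, N m; "width": finger opening in m.
Only numpy, scipy, OpenCV 4.12 (cv2) and the standard library are available. Lean on these libraries where they do the work, as an engineer would, in place of code of your own. Each camera call takes 0.05 s, during which the arm holds its last target. There are 200 camera calls.

## Working session

There is one attempt and no reset: what is moved stays moved. The work goes in short steps, Python scripts to look and compute and a tool call to move; the robot and the scene stay as the last step left them, time stands still between calls to the robot, and variables do not carry over. Pictures are saved under pics/ and viewed, about 8 in all and at most 12, crops included, and the job is handed in when it is done.

Besides the shell and the picture viewer there is one more tool, called in YAML: its name, and indented under it one key for each argument. servo_tool: Moves the arm, as the interface text tells. Its arguments: {"type":"object","properties":{"moves":{"type":"array"}},"required":["moves"]}

```bash
mkdir -p pics; cat > h.py <<'E'
import numpy as np, cv2
from workcell import manip
def px2w(p,rc,z):
    K=np.array([[p['fx'],0,p['cx']],[0,p['fy'],p['cy']],[0,0,1]])
    u=cv2.undistortPoints(np.array([[[rc[1],rc[0]]]],float),K,np.array([p['k1'],0,0,0.]))[0,0]
    R=cv2.Rodrigues(np.array(p['rvec'],float))[0]; c=-R.T@np.array(p['tvec']); d=R.T@np.array([u[0],u[1],1])
    return c+d*(z-c[2])/d[2]
def save(p,n,crop=None,s=1):
    im=p['image'][:,:,::-1]
    if crop: im=im[crop[0]:crop[1],crop[2]:crop[3]]
    cv2.imwrite('pics/'+n,cv2.resize(im,None,fx=s,fy=s,interpolation=cv2.INTER_CUBIC))
E
python3 - <<'E'
from h import *
ims=[]
for n in('top','scene'):
    p=manip.read_camera(n); save(p,n+'0.png',s=1.5)
    for t,z in(('bangle_a_centre',.009),('bangle_large_centre',.009),('box_mouth',.052)):
        for f in (manip.place_of,):
            for d in f(p,t): print(n,t,np.round(d['pixel'],1),round(d['confidence'],2),np.round(px2w(p,d['pixel'],z),4))
s=manip.state();print(s['clock'],s['tcp_pos'],s['ee_rot'],s['width'])
E
```

```text
top bangle_a_centre [225.3 337.2] 0.59 [ 0.5017 -0.2308  0.009 ]
top bangle_a_centre [206.2 367.6] 0.53 [ 0.5529 -0.3167  0.009 ]
top bangle_large_centre [199.5 314.9] 0.63 [ 0.5741 -0.1724  0.009 ]
top box_mouth [175.5 153.6] 0.75 [0.6419 0.2645 0.052 ]
scene bangle_a_centre [291.3 358.6] 0.85 [ 0.5527 -0.3135  0.009 ]
scene bangle_a_centre [289.4 312.2] 0.58 [ 0.4934 -0.2372  0.009 ]
scene bangle_large_centre [246.7 312.1] 0.77 [ 0.5773 -0.1731  0.009 ]
scene box_mouth [135.2 194.3] 0.92 [0.627  0.2553 0.052 ]
0.4 [0.1934473  0.59417852 0.23111036] [-4.92390002e-01 -3.10266083e+00  5.54670514e-04] 0.08538654808432805
```

View pics/top0.png

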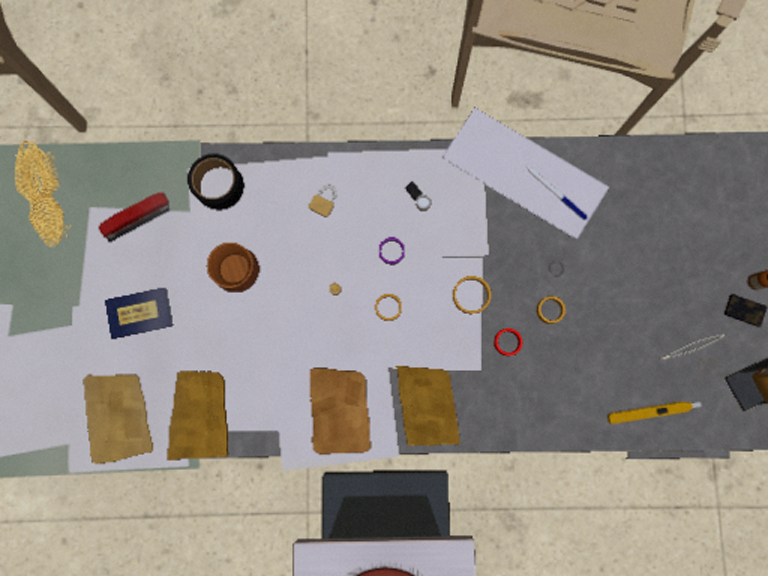

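View pics/scene0.png

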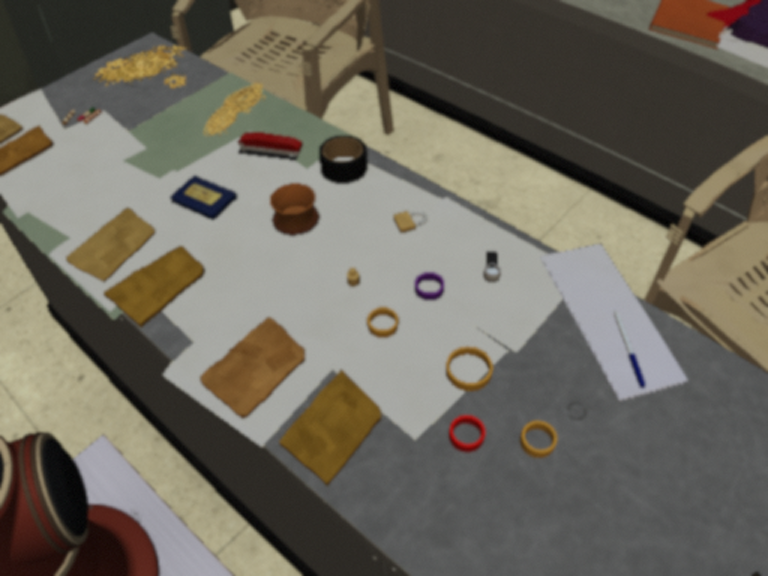

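Top picture (1.5x): small brass rings at (388,307) and (551,309), and the large one at (472,295). The red ring at (508,342) and the purple one at (391,250) are look-alikes to leave alone. The wooden box is at (233,267); the black tube at (215,181) isn't it. The check weight is probably the small brass piece at (335,289). I'll refine these by segmentation and confirm in one crop.

```bash
cat > seg.py <<'E'
from h import *
def rings(p,seeds,z=.009,r=20):
    """outer-contour ellipse centre of brass-coloured blob near each seed"""
    hsv=cv2.cvtColor(p['image'],cv2.COLOR_RGB2HSV)
    m=cv2.inRange(hsv,(10,90,60),(28,255,255)); out=[]
    for s in seeds:
        w=np.zeros_like(m); cv2.circle(w,(int(s[1]),int(s[0])),r,255,-1)
        pts=cv2.findNonZero(m&w)
        if pts is None or len(pts)<20: out.append(None); continue
        e=cv2.fitEllipse(cv2.convexHull(pts)); out.append((e,px2w(p,(e[0][1],e[0][0]),z)))
    return out
E
python3 - <<'E'
from seg import *
T=manip.read_camera('top'); S=manip.read_camera('scene')
for p,seeds in((T,[(204.7,258.7),(206,367),(197,315)]),(S,[(214,255),(292,359),(245,313)])):
    for o in rings(p,seeds): print(np.round(o[0][0],1),np.round(o[0][1],1),np.round(o[1],4))
for p,t in((T,'top'),(S,'scene')):
    for q in('bangle_b_centre','box_mouth'):
        for f in(manip.search_frame,manip.place_of):
            for d in f(p,q): print(t,q,f.__name__,np.round(d['pixel'],1),round(d['confidence'],2))
a=cv2.resize(T['image'][140:240,130:230],(400,400),interpolation=2); b=cv2.resize(T['image'][150:250,235:335],(400,400),interpolation=2)
c=cv2.resize(S['image'][100:170,160:240],(400,300),interpolation=2)
c=cv2.copyMakeBorder(c,0,0,0,0,0)
d=cv2.resize(T['image'][160:220,320:400],(400,300),interpolation=2)
im=np.vstack([np.hstack([a,b]),np.hstack([c,d])])
cv2.imwrite('pics/crop1.png',cv2.resize(im,(686,600))[:,:,::-1])
cv2.imwrite('pics/crop1.png',im[:600,:,::-1] if im.shape[0]<=600 else cv2.resize(im,None,fx=6/7,fy=6/7)[:,:,::-1])
E
```

```text
[258.4 204.4] [17.2 17.6] [ 0.5633 -0.0157  0.009 ]
[366.9 206.2] [18.2 19.3] [ 0.553  -0.3148  0.009 ]
[314.4 196.2] [25.  25.6] [ 0.5834 -0.1713  0.009 ]
[254.8 214.3] [19.6 20.5] [ 0.5611 -0.0167  0.009 ]
[358.6 292.2] [24.6 25.2] [ 0.5509 -0.3147  0.009 ]
[312.5 245.5] [29.1 31.3] [ 0.5806 -0.1718  0.009 ]
top bangle_b_centre call [159.1 258.9] 0.51
top bangle_b_centre call [200.2 262.3] 0.43
top bangle_b_centre call [165.6 261.4] 0.67
top bangle_b_centre call [203.5 260.1] 0.6
top box_mouth call [178.2 153.9] 0.81
top box_mouth call [178.1 155.7] 0.57
scene bangle_b_centre call [220.3 258. ] 0.81
scene bangle_b_centre call [185.8 286.6] 0.56
scene bangle_b_centre call [285.8 358.7] 0.2
scene bangle_b_centre call [190.5 288.7] 0.8
scene bangle_b_centre call [213.3 253.8] 0.6
scene box_mouth call [142.1 195.5] 0.87
scene box_mouth call [132.6 195.3] 0.83
```

View pics/crop1.png

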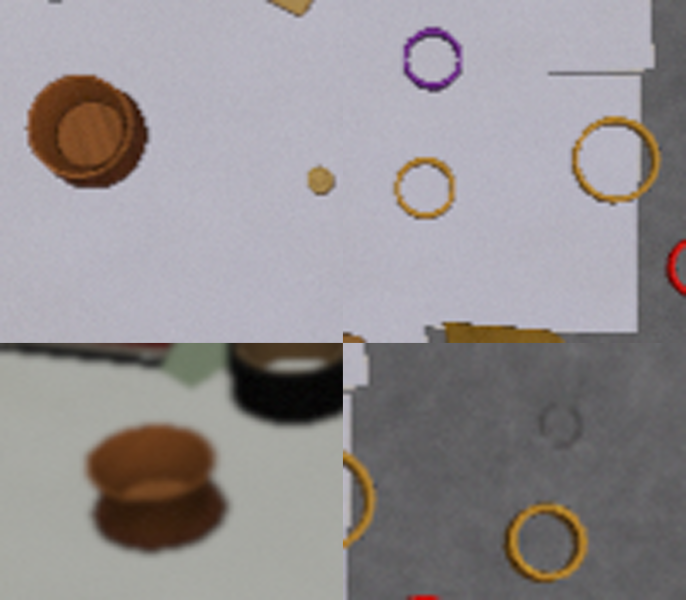

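```bash
python3 - <<'E'
from h import *
T=manip.read_camera('top'); S=manip.read_camera('scene')
print(px2w(T,(177.3,153.6),.052),px2w(T,(179,156.5),.007),px2w(S,(128,195.2),.052),px2w(S,(132.6,195.3),.052))
print('weight',px2w(T,(192.5,223.3),.016))
def proj(p,X): 
    K=np.array([[p['fx'],0,p['cx']],[0,p['fy'],p['cy']],[0,0,1]])
    return cv2.projectPoints(X.astype(float),np.array(p['rvec'],float),np.array(p['tvec'],float),K,np.array([p['k1'],0,0,0.]))[0][:,0]
t=np.linspace(0,2*np.pi,100)
c=px2w(T,(177.3,153.6),.052)
ims=[]
for p,w in((T,(150,210,120,190)),(S,(100,170,160,240))):
    im=cv2.resize(p['image'],None,fx=8,fy=8,interpolation=2)
    for r,z,col in((.042,.052,(0,255,0)),(.044,0,(0,0,255)),(.028,.007,(255,255,0))):
        P=proj(p,np.c_[c[0]+r*np.cos(t),c[1]+r*np.sin(t),0*t+z])
        cv2.polylines(im,[((P+.5)*8).astype(np.int32)],True,col,1)
    ims.append(cv2.resize(im[w[0]*8:w[1]*8,w[2]*8:w[3]*8],(400,400)))
cv2.imwrite('pics/ov.png',np.hstack(ims)[:,:,::-1])
E
```

```text
[0.63695192 0.26446954 0.052     ] [0.64017031 0.26718042 0.007     ] [0.64807409 0.27458375 0.052     ] [0.63569422 0.26082631 0.052     ]
weight [0.59742882 0.08073898 0.016     ]
```

View pics/ov.png

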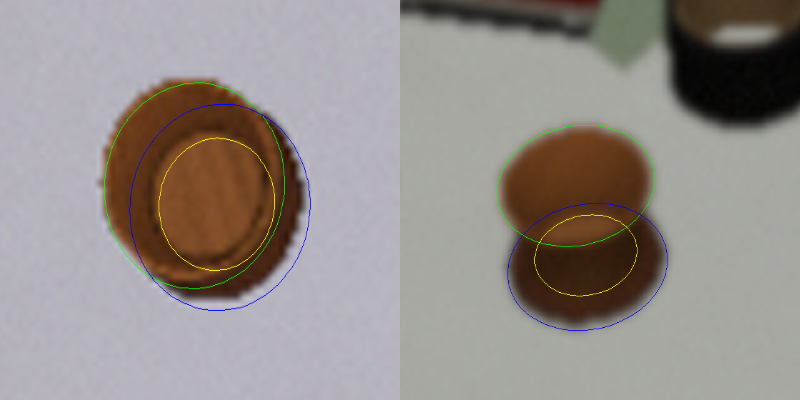

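Overlay: the rim and foot outlines match to within about 4 mm, so I take the box at about (0.640, 0.266). The targets are the plain brass rings at (0.562,-0.016) and (0.552,-0.315). They're smaller than the large ring, which lies between them at (0.582,-0.172).

servo_tool:
  moves:
    - {"x": 30,"y": -50,"z": 0,"yaw": 0.031,"gripper": -1}
    - {"x": 30,"y": -50,"z": 0,"yaw": 0.031,"gripper": -1}
    - {"x": 30,"y": -50,"z": 0,"yaw": 0.031,"gripper": -1}
    - {"x": 30,"y": -50,"z": 0,"yaw": 0.031,"gripper": -1}
    - {"x": 30,"y": -50,"z": 0,"yaw": 0.031,"gripper": -1}
    - {"x": 30,"y": -50,"z": 0,"yaw": 0.031,"gripper": -1}
    - {"x": 30,"y": -50,"z": 0,"yaw": 0.031,"gripper": -1}
    - {"x": 30,"y": -50,"z": 0,"yaw": 0.031,"gripper": -1}
    - {"x": 30,"y": -50,"z": 0,"yaw": 0.031,"gripper": -1}
    - {"x": 30,"y": -50,"z": 0,"yaw": 0.031,"gripper": -1}

```text
clock: 2.25
tcp_pos: [0.4943, 0.0925, 0.2317]
ee_rot: [0.006, 3.14, 0.0]
force: [-0.1, 0.4, -0.4]
width: 0.0854
```

servo_tool:
  moves:
    - {"x": 17,"y": -28,"z": 0,"yaw": 0,"gripper": -1}
    - {"x": 17,"y": -28,"z": -20,"yaw": 0,"gripper": -1}
    - {"x": 17,"y": -27,"z": -30,"yaw": 0,"gripper": -1}
    - {"x": 17,"y": -27,"z": -40,"yaw": 0,"gripper": -1}
    - {"x": 0,"y": 0,"z": -40,"yaw": 0,"gripper": -1}
    - {"x": 0,"y": 0,"z": -30,"yaw": 0,"gripper": -1}
    - {"x": 0,"y": 0,"z": -10,"yaw": 0,"gripper": -1}
    - {"x": 0,"y": 0,"z": 0,"yaw": 0,"gripper": -1}
    - {"x": 0,"y": 0,"z": 0,"yaw": 0,"gripper": -1}
    - {"x": 0,"y": 0,"z": 0,"yaw": 0,"gripper": -1}

```text
clock: 3.5
tcp_pos: [0.5627, -0.0158, 0.0631]
ee_rot: [0.007, 3.139, -0.001]
force: [0.3, -0.2, 0.8]
width: 0.0852
```

```bash
python3 - <<'E'
from h import *
S=manip.read_camera('scene');T=manip.read_camera('top')
a=cv2.resize(S['image'][150:270,180:320],(400,343),interpolation=2);b=cv2.resize(T['image'][130:250,190:330],(400,343),interpolation=2)
cv2.imwrite('pics/g1.png',np.hstack([a,b])[:,:,::-1]); print(manip.state()['tcp_pos'])
E
```

```text
[ 0.56222972 -0.01577022  0.06245849]
```

View pics/g1.png

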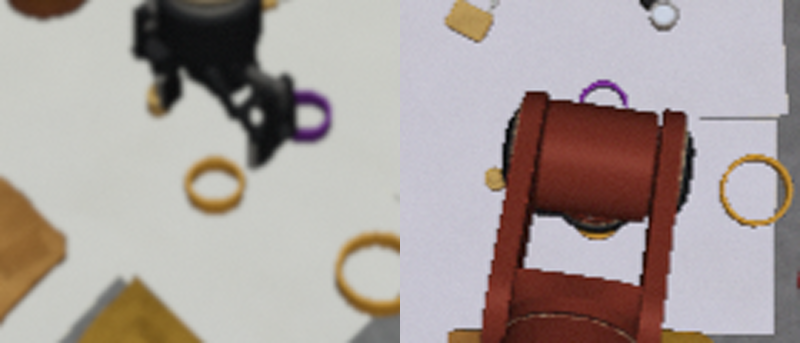

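The fingers straddle the brass ring (left pane (215,185)), and the purple ring is clear. Descending to grasp.

servo_tool:
  moves:
    - {"x": 0,"y": 0,"z": -20,"yaw": 0,"gripper": -1}
    - {"x": 0,"y": 0,"z": -20,"yaw": 0,"gripper": -1}
    - {"x": 0,"y": 0,"z": -15,"yaw": 0,"gripper": -1}
    - {"x": 0,"y": 0,"z": -5,"yaw": 0,"gripper": -1}
    - {"x": 0,"y": 0,"z": 0,"yaw": 0,"gripper": -1}
    - {"x": 0,"y": 0,"z": 0,"yaw": 0,"gripper": 1}
    - {"x": 0,"y": 0,"z": 0,"yaw": 0,"gripper": 1}
    - {"x": 0,"y": 0,"z": 0,"yaw": 0,"gripper": 1}
    - {"x": 0,"y": 0,"z": 0,"yaw": 0,"gripper": 1}
    - {"x": 0,"y": 0,"z": 0,"yaw": 0,"gripper": 1}

```text
clock: 4.85
tcp_pos: [0.5627, -0.0159, 0.0027]
ee_rot: [0.008, 3.139, -0.001]
force: [-0.1, -0.2, 5.9]
width: 0.0476
```

servo_tool:
  moves:
    - {"x": 0,"y": 0,"z": 20,"yaw": 0,"gripper": 1}
    - {"x": 0,"y": 0,"z": 35,"yaw": 0,"gripper": 1}
    - {"x": 0,"y": 0,"z": 35,"yaw": 0,"gripper": 1}
    - {"x": 5,"y": 15,"z": 20,"yaw": 0,"gripper": 1}
    - {"x": 11,"y": 40,"z": 0,"yaw": 0,"gripper": 1}
    - {"x": 12,"y": 50,"z": 0,"yaw": 0,"gripper": 1}
    - {"x": 15,"y": 50,"z": 0,"yaw": 0,"gripper": 1}
    - {"x": 15,"y": 50,"z": 0,"yaw": 0,"gripper": 1}
    - {"x": 12,"y": 50,"z": 0,"yaw": 0,"gripper": 1}
    - {"x": 8,"y": 27,"z": 0,"yaw": 0,"gripper": 1}

```text
clock: 6.1
tcp_pos: [0.6389, 0.2699, 0.1108]
ee_rot: [-0.003, -3.14, -0.001]
force: [1.5, -0.2, -0.3]
width: 0.0477
```

servo_tool:
  moves:
    - {"x": 0,"y": 0,"z": 0,"yaw": 0,"gripper": 1}
    - {"x": 0,"y": 0,"z": 0,"yaw": 0,"gripper": 1}
    - {"x": 0,"y": 0,"z": -10,"yaw": 0,"gripper": 1}
    - {"x": 0,"y": 0,"z": -10,"yaw": 0,"gripper": 1}
    - {"x": 0,"y": 0,"z": -5,"yaw": 0,"gripper": 1}
    - {"x": 0,"y": 0,"z": 0,"yaw": 0,"gripper": 1}
    - {"x": 0,"y": 0,"z": 0,"yaw": 0,"gripper": 1}
    - {"x": 0,"y": 0,"z": 0,"yaw": 0,"gripper": 1}
    - {"x": 0,"y": 0,"z": 0,"yaw": 0,"gripper": 1}
    - {"x": 0,"y": 0,"z": 0,"yaw": 0,"gripper": 1}

```text
clock: 7.35
tcp_pos: [0.6396, 0.2664, 0.0865]
ee_rot: [0.007, 3.141, 0.0]
force: [-0.0, 1.5, -0.9]
width: 0.0477
```

```bash
python3 - <<'E'
from h import *
S=manip.read_camera('scene');T=manip.read_camera('top')
a=cv2.resize(S['image'][80:180,140:260],(480,400),interpolation=2);b=cv2.resize(T['image'][140:220,115:195],(300,300),interpolation=2)
b=cv2.copyMakeBorder(b,0,100,0,0,0)
cv2.imwrite('pics/g2.png',np.hstack([a,b])[:,:,::-1]); s=manip.state();print(s['tcp_pos'],s['force'],s['width'])
E
```

```text
[0.63953026 0.26627412 0.08640734] [ 0.05904153 -0.05794096 -0.42465171] 0.04770241077955969
```

View pics/g2.png

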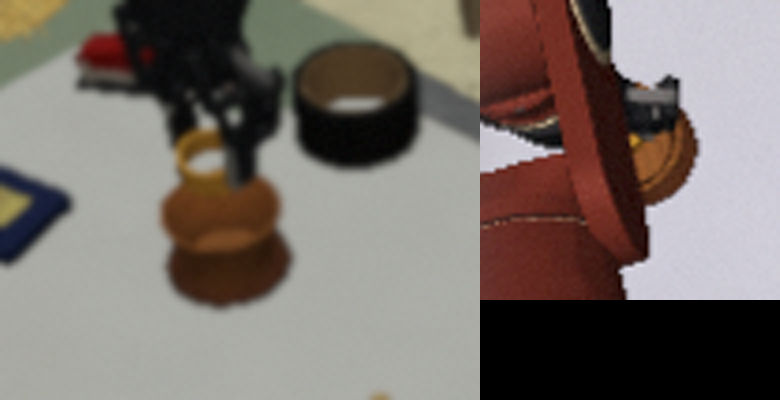

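The ring is held flat above the funnel (left pane (207,160), rim at (220,215)). Lowering to just over the rim and releasing.

servo_tool:
  moves:
    - {"x": 0,"y": 0,"z": -10,"yaw": 0,"gripper": 1}
    - {"x": 0,"y": 0,"z": -10,"yaw": 0,"gripper": 1}
    - {"x": 0,"y": 0,"z": -8,"yaw": 0,"gripper": 1}
    - {"x": 0,"y": 0,"z": 0,"yaw": 0,"gripper": 1}
    - {"x": 0,"y": 0,"z": 0,"yaw": 0,"gripper": 1}
    - {"x": 0,"y": 0,"z": 0,"yaw": 0,"gripper": -0.6}
    - {"x": 0,"y": 0,"z": 0,"yaw": 0,"gripper": -0.6}
    - {"x": 0,"y": 0,"z": 0,"yaw": 0,"gripper": -0.6}
    - {"x": 0,"y": 0,"z": 20,"yaw": 0,"gripper": -1}
    - {"x": 0,"y": 0,"z": 40,"yaw": 0,"gripper": -1}

```text
clock: 8.7
tcp_pos: [0.6382, 0.2659, 0.1178]
ee_rot: [-0.008, -3.138, 0.002]
force: [0.0, 0.2, 0.0]
width: 0.0854
```

servo_tool:
  moves:
    - {"x": -5,"y": -20,"z": 20,"yaw": 0,"gripper": -1}
    - {"x": -8,"y": -50,"z": 10,"yaw": 0,"gripper": -1}
    - {"x": -9,"y": -56,"z": 0,"yaw": 0,"gripper": -1}
    - {"x": -9,"y": -56,"z": 0,"yaw": 0,"gripper": -1}
    - {"x": -9,"y": -56,"z": 0,"yaw": 0,"gripper": -1}
    - {"x": -9,"y": -56,"z": 0,"yaw": 0,"gripper": -1}
    - {"x": -9,"y": -56,"z": 0,"yaw": 0,"gripper": -1}
    - {"x": -9,"y": -56,"z": 0,"yaw": 0,"gripper": -1}
    - {"x": -9,"y": -56,"z": 0,"yaw": 0,"gripper": -1}
    - {"x": -5,"y": -56,"z": 0,"yaw": 0,"gripper": -1}

```text
clock: 9.95
tcp_pos: [0.5585, -0.2538, 0.1505]
ee_rot: [0.008, 3.139, -0.002]
force: [0.3, -0.4, -0.8]
width: 0.0856
```

servo_tool:
  moves:
    - {"x": -4,"y": -40,"z": 0,"yaw": 0,"gripper": -1}
    - {"x": -3,"y": -23,"z": 0,"yaw": 0,"gripper": -1}
    - {"x": 0,"y": 0,"z": -20,"yaw": 0,"gripper": -1}
    - {"x": 0,"y": 0,"z": -30,"yaw": 0,"gripper": -1}
    - {"x": 0,"y": 0,"z": -30,"yaw": 0,"gripper": -1}
    - {"x": 0,"y": 0,"z": -8,"yaw": 0,"gripper": -1}
    - {"x": 0,"y": 0,"z": 0,"yaw": 0,"gripper": -1}
    - {"x": 0,"y": 0,"z": 0,"yaw": 0,"gripper": -1}
    - {"x": 0,"y": 0,"z": 0,"yaw": 0,"gripper": -1}
    - {"x": 0,"y": 0,"z": 0,"yaw": 0,"gripper": -1}

```text
clock: 11.2
tcp_pos: [0.552, -0.3151, 0.0613]
ee_rot: [0.008, 3.14, -0.001]
force: [-0.9, -0.5, 0.8]
width: 0.0854
```

```bash
python3 - <<'E'
from h import *
S=manip.read_camera('scene');T=manip.read_camera('top')
a=cv2.resize(S['image'][200:320,280:420],(400,343),interpolation=2);b=cv2.resize(T['image'][145:215,120:200],(392,343),interpolation=2)
cv2.imwrite('pics/g3.png',np.hstack([a,b])[:,:,::-1]); print(manip.state()['tcp_pos'],manip.state()['clock'])
E
```

```text
[ 0.55171423 -0.31494553  0.06081867] 11.3
```

View pics/g3.png

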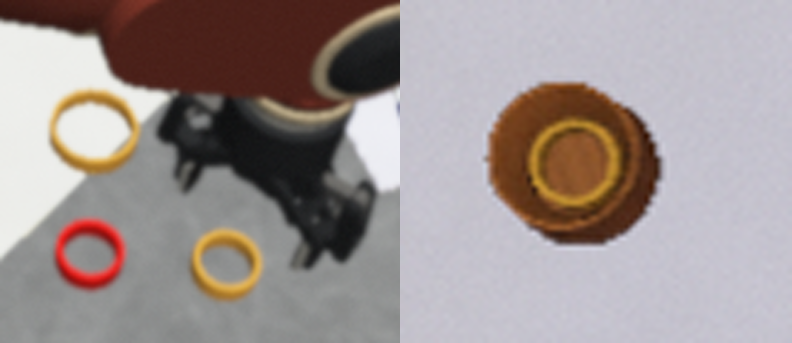

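The first bangle lies flat at the bottom of the box (right pane (575,162)). The fingers straddle the second one, with the red and large rings clear. Descend and grasp.

servo_tool:
  moves:
    - {"x": 0,"y": 0,"z": -20,"yaw": 0,"gripper": -1}
    - {"x": 0,"y": 0,"z": -20,"yaw": 0,"gripper": -1}
    - {"x": 0,"y": 0,"z": -14,"yaw": 0,"gripper": -1}
    - {"x": 0,"y": 0,"z": -5,"yaw": 0,"gripper": -1}
    - {"x": 0,"y": 0,"z": 0,"yaw": 0,"gripper": -1}
    - {"x": 0,"y": 0,"z": 0,"yaw": 0,"gripper": 1}
    - {"x": 0,"y": 0,"z": 0,"yaw": 0,"gripper": 1}
    - {"x": 0,"y": 0,"z": 0,"yaw": 0,"gripper": 1}
    - {"x": 0,"y": 0,"z": 0,"yaw": 0,"gripper": 1}
    - {"x": 0,"y": 0,"z": 0,"yaw": 0,"gripper": 1}

```text
clock: 12.55
tcp_pos: [0.5525, -0.3154, 0.0028]
ee_rot: [0.007, 3.139, -0.002]
force: [-0.5, -0.0, 5.8]
width: 0.0477
```

servo_tool:
  moves:
    - {"x": 0,"y": 0,"z": 20,"yaw": 0,"gripper": 1}
    - {"x": 0,"y": 0,"z": 35,"yaw": 0,"gripper": 1}
    - {"x": 0,"y": 0,"z": 35,"yaw": 0,"gripper": 1}
    - {"x": 4,"y": 20,"z": 20,"yaw": 0,"gripper": 1}
    - {"x": 8,"y": 50,"z": 0,"yaw": 0,"gripper": 1}
    - {"x": 8,"y": 55,"z": 0,"yaw": 0,"gripper": 1}
    - {"x": 8,"y": 55,"z": 0,"yaw": 0,"gripper": 1}
    - {"x": 8,"y": 55,"z": 0,"yaw": 0,"gripper": 1}
    - {"x": 8,"y": 55,"z": 0,"yaw": 0,"gripper": 1}
    - {"x": 8,"y": 55,"z": 0,"yaw": 0,"gripper": 1}

```text
clock: 13.8
tcp_pos: [0.6025, 0.0334, 0.111]
ee_rot: [-0.006, -3.14, -0.001]
force: [-0.2, -0.1, -1.2]
width: 0.048
```

servo_tool:
  moves:
    - {"x": 8,"y": 45,"z": 0,"yaw": 0,"gripper": 1}
    - {"x": 8,"y": 45,"z": 0,"yaw": 0,"gripper": 1}
    - {"x": 8,"y": 45,"z": 0,"yaw": 0,"gripper": 1}
    - {"x": 4,"y": 30,"z": 0,"yaw": 0,"gripper": 1}
    - {"x": 0,"y": 0,"z": 0,"yaw": 0,"gripper": 1}
    - {"x": 0,"y": 0,"z": 0,"yaw": 0,"gripper": 1}
    - {"x": 0,"y": 0,"z": 0,"yaw": 0,"gripper": 1}
    - {"x": 0,"y": 0,"z": 0,"yaw": 0,"gripper": 1}
    - {"x": 0,"y": 0,"z": 0,"yaw": 0,"gripper": 1}
    - {"x": 0,"y": 0,"z": 0,"yaw": 0,"gripper": 1}

```text
clock: 15.05
tcp_pos: [0.6316, 0.1949, 0.1114]
ee_rot: [0.008, 3.142, 0.0]
force: [0.4, 0.7, -0.3]
width: 0.0481
```

servo_tool:
  moves:
    - {"x": 4,"y": 31,"z": 0,"yaw": 0,"gripper": 1}
    - {"x": 4,"y": 30,"z": 0,"yaw": 0,"gripper": 1}
    - {"x": 0,"y": 10,"z": 0,"yaw": 0,"gripper": 1}
    - {"x": 0,"y": 0,"z": 0,"yaw": 0,"gripper": 1}
    - {"x": 0,"y": 0,"z": -15,"yaw": 0,"gripper": 1}
    - {"x": 0,"y": 0,"z": -15,"yaw": 0,"gripper": 1}
    - {"x": 0,"y": 0,"z": -10,"yaw": 0,"gripper": 1}
    - {"x": 0,"y": 0,"z": 0,"yaw": 0,"gripper": 1}
    - {"x": 0,"y": 0,"z": 0,"yaw": 0,"gripper": 1}
    - {"x": 0,"y": 0,"z": 0,"yaw": 0,"gripper": 1}

```text
clock: 16.3
tcp_pos: [0.6401, 0.2664, 0.0722]
ee_rot: [0.008, 3.14, 0.001]
force: [0.3, -0.1, 0.8]
width: 0.0478
```

servo_tool:
  moves:
    - {"x": 0,"y": 0,"z": -8,"yaw": 0,"gripper": 1}
    - {"x": 0,"y": 0,"z": -5,"yaw": 0,"gripper": 1}
    - {"x": 0,"y": 0,"z": 0,"yaw": 0,"gripper": 1}
    - {"x": 0,"y": 0,"z": 0,"yaw": 0,"gripper": 1}
    - {"x": 0,"y": 0,"z": 0,"yaw": 0,"gripper": -0.6}
    - {"x": 0,"y": 0,"z": 0,"yaw": 0,"gripper": -0.6}
    - {"x": 0,"y": 0,"z": 0,"yaw": 0,"gripper": -0.6}
    - {"x": 0,"y": 0,"z": 20,"yaw": 0,"gripper": -1}
    - {"x": 0,"y": 0,"z": 40,"yaw": 0,"gripper": -1}
    - {"x": 0,"y": 0,"z": 30,"yaw": 0,"gripper": -1}

```text
clock: 17.55
tcp_pos: [0.6404, 0.2666, 0.152]
ee_rot: [0.008, 3.138, 0.002]
force: [0.0, 0.3, 0.3]
width: 0.0857
```

servo_tool:
  moves:
    - {"x": -10,"y": -40,"z": 10,"yaw": 0,"gripper": -1}
    - {"x": -10,"y": -40,"z": 0,"yaw": 0,"gripper": -1}
    - {"x": -10,"y": -45,"z": 0,"yaw": 0,"gripper": -1}
    - {"x": -10,"y": -45,"z": 0,"yaw": 0,"gripper": -1}
    - {"x": -10,"y": -45,"z": 0,"yaw": 0,"gripper": -1}
    - {"x": -10,"y": -45,"z": 0,"yaw": 0,"gripper": -1}
    - {"x": -10,"y": -20,"z": 0,"yaw": 0,"gripper": -1}
    - {"x": 0,"y": 0,"z": 0,"yaw": 0,"gripper": -1}
    - {"x": 0,"y": 0,"z": 0,"yaw": 0,"gripper": -1}
    - {"x": 0,"y": 0,"z": 0,"yaw": 0,"gripper": -1}

```text
clock: 18.8
tcp_pos: [0.5698, -0.0126, 0.1585]
ee_rot: [0.005, 3.141, 0.0]
force: [0.0, 0.2, -0.1]
width: 0.0852
```

```bash
python3 - <<'E'
from seg import *
S=manip.read_camera('scene');T=manip.read_camera('top')
a=cv2.resize(S['image'][100:170,160:240],(392,343),interpolation=2);b=cv2.resize(T['image'][145:215,120:200],(392,343),interpolation=2)
cv2.imwrite('pics/g4.png',np.hstack([a,b])[:,:,::-1]); print(manip.state()['tcp_pos'],manip.state()['clock'])
for p,s in((T,(197,315)),(S,(245,313))):
    o=rings(p,[s])[0]; print('large',o and np.round(o[1],4))
E
```

```text
[ 0.5696794  -0.01279556  0.15824791] 18.9
large [ 0.5835 -0.1712  0.009 ]
large [ 0.5806 -0.1718  0.009 ]
```

View pics/g4.png

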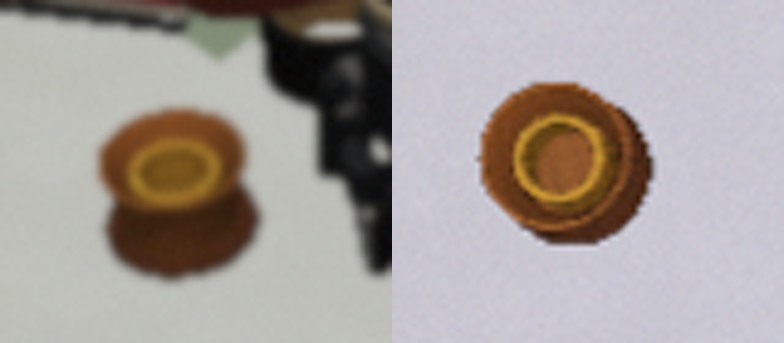

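The second bangle sits on the first (left pane (174,172), right pane (562,157)). One numeric check of its height, centring and flatness before handing in.

```bash
python3 - <<'E'
from h import *
T=manip.read_camera('top'); S=manip.read_camera('scene')
for p,c in((T,(145+157/4.9,120+170/4.9)),(S,(100+172/4.9,160+174/4.9))):
    hsv=cv2.cvtColor(p['image'],cv2.COLOR_RGB2HSV)
    m=cv2.inRange(hsv,(15,150,110),(30,255,255)); w=np.zeros_like(m); cv2.circle(w,(int(c[1]),int(c[0])),14,255,-1)
    pts=cv2.findNonZero(m&w); e=cv2.fitEllipse(cv2.convexHull(pts))
    # predicted top outer circle for a flat ring at box axis
    t=np.linspace(0,2*np.pi,60); K=np.array([[p['fx'],0,p['cx']],[0,p['fy'],p['cy']],[0,0,1]])
    P=cv2.projectPoints(np.c_[.64+.025*np.cos(t),.266+.025*np.sin(t),0*t+.043],np.array(p['rvec'],float),np.array(p['tvec'],float),K,np.array([p['k1'],0,0,0.]))[0]
    print(np.round(e[0],1),np.round(e[1],1),'pred',*[np.round(v,1) for v in cv2.fitEllipse(P.astype(np.float32))[:2]],np.round(px2w(p,e[0][::-1],.043),4))
E
```

```text
[153.8 176.8] [18.5 19.8] pred [153.8 176.8] [18.1 18.7] [0.6399 0.2661 0.043 ]
[195.  134.6] [14.6 20.1] pred [195.6 133.5] [12.4 18.7] [0.636  0.2639 0.043 ]
```

Its position and shape match a flat ring on the box axis at stacked height. Handing in.

```bash
python3 -c "
from workcell import manip
print(manip.job_done())"
```

```text
the job is handed in; nothing more can be done
None
```

Both small brass bangles are in the round wooden box, lying flat one on top of the other. I handed the job in at about 19 s of the 58 s; no verdict is reported.

- **Upper bangle:** the top camera puts it at (0.640, 0.266), where I took the box axis to be. The scene camera puts it about 4 mm away, at (0.636, 0.264). Its outline agrees with a flat ring at stacked height, to about 1–2 pixels.
- **Lower bangle:** I saw it lying flat on the box floor before the second went in. I didn't measure its centring separately.
- **Large bangle:** it was measured within about 0.1 mm of its starting position.
- **Look-alikes and robot:** the red and purple rings were left alone. The arm ended clear of everything.

The trained network's box position differed by about 15 mm between the two cameras, so I set it from the rim and foot outlines instead. On the second carry the arm stopped about 50 mm short of the commanded path, and I corrected that from the measured pose before releasing.

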